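# Find and seat the rocking cover of a filter magazine

## Task

One of the four white covers on the black filter magazine is not clicked in. Press on the edges of the covers with a fingertip until you find the one that rocks, then press that one in the middle until it is fully home and no longer rocks. Do not pinch or lift any cover, and leave the things standing around the magazine where they are.

Things in the scene. Friction and masses are not known exactly. Their poses are not given: they have to be found in the camera images.
- magazine: Black filter magazine, a fixed block 182 x 182 mm and 40 mm high, with four square bays 76 mm wide in two rows of two, walls 10 mm thick. Origin: centre of its underside, on the table; x and y run along its sides, z up. Bay centres lie at x = +-43 mm, y = +-43 mm from its origin.
- cover_1: White square cover, 72 x 72 x 12 mm, about 120 g, lying in the -x +y bay of the magazine with 2 mm play on each side. Origin: centre of its underside, at the start 34 mm above the table in every bay; its flat top is 12 mm higher, 6 mm above the magazine's rim. x and y along its sides, z up. A grey disc marks its middle. All four look alike; a firm one does not give or tilt.
- cover_2: White square cover, 72 x 72 x 12 mm, about 120 g, lying in the -x -y bay of the magazine with 2 mm play on each side. Origin: centre of its underside, at the start 34 mm above the table in every bay; its flat top is 12 mm higher, 6 mm above the magazine's rim. x and y along its sides, z up. A grey disc marks its middle. All four look alike; a firm one does not give or tilt.
- cover_3: White square cover, 72 x 72 x 12 mm, about 120 g, lying in the +x +y bay of the magazine with 2 mm play on each side. Origin: centre of its underside, at the start 34 mm above the table in every bay; its flat top is 12 mm higher, 6 mm above the magazine's rim. x and y along its sides, z up. A grey disc marks its middle. All four look alike; a firm one does not give or tilt.
- cover_4: White square cover, 72 x 72 x 12 mm, about 120 g, lying in the +x -y bay of the magazine with 2 mm play on each side. Origin: centre of its underside, at the start 34 mm above the table in every bay; its flat top is 12 mm higher, 6 mm above the magazine's rim. x and y along its sides, z up. A grey disc marks its middle. All four look alike; a firm one does not give or tilt.
- catch (a joint): Hidden 12 mm square pin under the middle of the loose cover, in a bay that changes each run: 0 up, about 0.004 m when the cover is home; gives at 8 N, stays where pressed. Until then, a light press (4 N) 25 mm from the middle tips that cover about 0.12 rad, that spot down about 2 mm, the other up. Pressed in the middle it sinks 4 mm; its bay is deeper, so it ends 4 mm below the others.
- oil_bottle: Amber oil bottle, 30 mm across, 70 mm tall, standing about 55 mm beside the magazine's +y side; origin at the centre of its underside. Bystander: leave it alone.
- objective: Steel microscope objective, 30 mm across, 46 mm tall, standing about 55 mm beside the magazine's -y side; origin at the centre of its underside. Bystander: leave it alone.
- filter_cube: Black filter cube, 38 x 38 x 32 mm, standing about 55 mm beyond the magazine's +x side; origin at the centre of its underside. Bystander: leave it alone.
- slide_box: Blue slide box, 100 x 85 x 34 mm, far to the left; origin at the centre of its underside. Bystander: leave it alone.
- tip_box: Green box with a clear lid, 120 x 85 x 70 mm, far to the right; origin at the centre of its underside. Bystander: leave it alone.
- dish: Flat clear dish, 62 mm across, 16 mm high, to the left; origin at the centre of its underside. Bystander: leave it alone.
- screwdriver: Screwdriver with red handle, 170 mm long, lying to the right; origin under its middle. Bystander: leave it alone.
There are look-alikes about, which are no part of the job. What is shaped like the cover_4 but blue or yellow is not meant.

How it is judged (in metres and radians):
On the way, in this order (a step that is already met when the one before it is completed fails the run):
1. the loose cover rocks: pressed at its edge, it tilts by more than 0.05 rad (angle between any of cover_1, cover_2, cover_3, cover_4's own z axis and vertical above 0.05 rad), for 0.1 s.
2. the loose cover is pressed down on its catch and lies level (value of joint catch above 0.0032 m and angle between each of cover_1, cover_2, cover_3, cover_4's own z axis and vertical below 0.025 rad), for 0.2 s.
At the end, for the whole second after the job is handed in: The catch is pressed down by more than 3.2 of its 4 mm, all four covers lie level (within 0.025 rad) in their bays, within 10 mm of where they started, and at rest; no bystander has moved more than 15 mm (all of step 2 and distance of each of cover_1, cover_2, cover_3, cover_4 from where it was at the start of the episode below 0.01 m and linear speed of each of cover_1, cover_2, cover_3, cover_4 below 0.01 m/s and distance of each of oil_bottle, objective, filter_cube, slide_box, tip_box, dish, screwdriver from where it was at the start of the episode below 0.015 m); the robot touches nothing.
It fails at once if a cover is lifted more than 10 mm (z of any of cover_1, cover_2, cover_3, cover_4 in the frame of magazine above 0.044 m).
It fails at once if a bystander is moved by more than 30 mm (distance of any of oil_bottle, objective, filter_cube, slide_box, tip_box, dish, screwdriver from where it was at the start of the episode above 0.03 m).
It also fails if it takes over 48 s, if anything falls off the work surface, if the arm or the gripper's body presses on something with over 40 N, if the wrist force passes 120 N, or if a joint passes its speed limit or range.

## Robot

A 6-joint arm with a two-finger parallel gripper is mounted at the origin on the work surface. World frame = base frame: x ahead of the robot, y to its left, z up, the work surface at z = 0. Lengths are in mm, angles in rad, forces in N, time in s.
With the tool pointing down it reaches from about 350 to 875 mm from the base axis. Payload 4.2 kg.
Tool frame: the origin (TCP) lies at the very end of the fingers, on their centre line; the grasp point (between the pads) lies 19 mm behind it; z points along the fingers, y is the direction in which the jaws open and shut (so a half turn about z gives the same grasp; the last joint's range is limited). The gripper opens to 85 mm and grips with 20 to 120 N. Pads are 22 mm wide; open, the fingers measure 114 mm over their backs; the gripper's body (76 mm by 85 mm) begins 54 mm behind the grasp point. The pads swing forward as they close: fully open they stand 13 mm farther back than shut.
Start: joints at [0.259, 0.385, 0.008, 0, -1.194, -0.259], TCP at [624.979, 0.025, 231.312] pointing down, gripper open.
Joint ranges: [-3.14, 3.14], [-1.21, 2.06], [-1.07, 1.41], [-3.16, 2.05], [-2.99, -0.16], [-3.1, 3.1]. Speed limits (rad/s): [2.79, 2.79, 3.14, 3.14, 3.14, 3.14].

## Interface

Orientations are given as a unit quaternion [x, y, z, w].
In Python, from bench import arm, optics, job gives the robot as it stands.
- The arm moves only by the tool send_rows, never from a script. Its argument "steps" is a list that holds one entry, the list of rows, each a list of 5 numbers: the shift along the tool's x, y, z in cm, then the turn about the tool's z in rad, then the opening, from 0 (shut) to 1 (fully open). A call has 1 to 10 rows; each row shifts and turns the pose as measured when the row begins, along the tool's axes as they then stand; what a row does not reach is not made up. A row lasts 1/12 s, in which the tool goes at most 41.7 mm and 7.16 degrees, less where a joint would pass 70% of its speed; a pose out of reach is approached as far as the arm can. A call with a gripper value outside its range is refused whole. The fingers move at their own pace and stop on an object; the grip force is fixed at half the most. Time passes only in rows, so rows that do not move let the fingers close. It gives the time, the measured TCP pose, the force and the opening at its end, in the units of the state.
- arm.read_state(): the state, without advancing time (a new reading comes with each control period).
- optics.get_image(name): name is "scene" or "side" or "wrist"; returns (picture, depth): 384x512x3 uint8, blue, green, red; 384x512 float32, mm along the optical axis (not along the pixel's ray), 0 where there is no reading.
- optics.get_calibration(name): a dict with "K" (3x3 intrinsics, pixels), "rvec" (rotation vector, rad) and "tvec" (3), from world to camera coordinates, as OpenCV has them; the wrist camera has in their place "hand_eye" (4x4, takes a point from camera to tool coordinates, whose origin is the TCP and whose axes are the flange's). Camera axes: x right, y down, z forward; pixel columns grow to the right and rows downward; lengths in mm; the calibration is good to about 2 mm. The wrist camera is an equidistant fisheye: a pixel r from the principal point sees the ray r / f radians off the axis. A picture is of the moment at which its call begins: read the wrist's pose just before it. get_calibration takes no time and is no camera call.
- job.job_done(): hands the job in, once; it reports no verdict.
The state is a dict: "clock": time; "joints": joint angles; "joint_vel": joint speeds; "joint_efforts": joint torques, N m; "position": TCP position; "ee_rot": TCP orientation; "contact_force": force on the tool from outside, world axes, zero at the start; "wrist_torque": the same for the moment, N m; "gripper_width": finger opening in mm.
Only numpy, scipy, OpenCV 4.12 (cv2) and the standard library are available. Lean on these libraries where they do the work, as an engineer would, in place of code of your own. Each camera call takes 0.05 s, during which the arm holds its last target. There are 200 camera calls.

## Working session

There is one attempt and no reset: what is moved stays moved. The work goes in short steps, Python scripts to look and compute and a tool call to move; the robot and the scene stay as the last step left them, time stands still between calls to the robot, and variables do not carry over. Pictures are saved under pics/ and viewed, about 8 in all and at most 12, crops included, and the job is handed in when it is done.

Besides the shell and the picture viewer there is one more tool, called after "Call:" as a command line: name --argument value ..., lists and objects as JSON in quotes. send_rows: Moves the arm, as the interface text tells. Its arguments: {"type":"object","properties":{"steps":{"type":"array","items":{"type":"array","items":{"type":"array","items":{"type":"number"}}}}},"required":["steps"]}

```bash
mkdir -p pics; ls
cat > h.py <<'E'
import numpy as np, cv2
from bench import arm, optics, job
def ray_pt(name,u,v,z):
    c=optics.get_calibration(name);K=np.array(c["K"]);R=cv2.Rodrigues(np.array(c["rvec"],float))[0];t=np.array(c["tvec"],float).ravel()
    d=R.T@np.linalg.inv(K)@[u,v,1];o=-R.T@t
    return o+d*(z-o[2])/d[2]
def proj(name,P):
    c=optics.get_calibration(name)
    return cv2.projectPoints(np.array(P,float).reshape(-1,1,3),np.array(c["rvec"],float),np.array(c["tvec"],float),np.array(c["K"],float),None)[0][:,0]
E
python3 - <<'E'
from h import *
p,d=optics.get_image("scene");cv2.imwrite("pics/s.png",p);np.save("d.npy",d)
p2,d2=optics.get_image("side");cv2.imwrite("pics/side.png",p2)
print(arm.read_state())
for n in("scene","side"):
    c=optics.get_calibration(n);R=cv2.Rodrigues(np.array(c["rvec"],float))[0];print(n,-R.T@np.array(c["tvec"]).ravel(),R[2],c["K"])
E
```

```text
pics
{'clock': 0.1, 'joints': array([ 2.58550636e-01,  3.85504984e-01,  6.77510464e-03, -4.43254364e-04,
       -1.19403547e+00, -2.58602551e-01]), 'joint_vel': array([-0.00068599, -0.00150345,  0.00501196,  0.00172014,  0.00038704,
        0.00107109]), 'joint_efforts': array([-2.41840362e-04, -3.93318665e+01,  1.88929778e+01,  4.19793829e+00,
       -2.58899068e-03, -3.31562532e-06]), 'position': array([ 6.24474203e+02, -1.23594839e-02,  2.30319415e+02]), 'ee_rot': array([-7.07030264e-01,  7.07182574e-01,  6.73071356e-04, -7.47445887e-04]), 'contact_force': array([ 0.43904182, -0.5401659 ,  0.17945119]), 'wrist_torque': array([ 0.02499149, -0.01147233,  0.01426967]), 'gripper_width': 85.6080866414749}
scene [1165.11217803  301.33254397  801.27930163] [-0.62186177 -0.28917464 -0.72778154] [[388.3603809    0.         259.27273101]
 [  0.         388.3603809  188.39369535]
 [  0.           0.           1.        ]]
side [    6.28902799 -1017.94003377   899.35217864] [ 0.35971703  0.72406476 -0.58850139] [[499.65009212   0.         253.60692571]
 [  0.         499.65009212 195.70739545]
 [  0.           0.           1.        ]]
```

View pics/s.png

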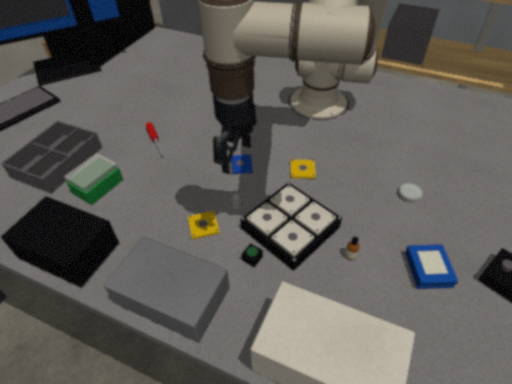

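The four white covers are in the black magazine, with their discs near (267,217), (290,199), (316,216) and (292,237). The look-alikes to ignore are blue at (241,164), yellow at (303,169) and yellow at (203,224). Next I'll take one enlarged crop.

Run:
```python
from h import *
p=cv2.imread("pics/s.png")[150:280,180:380]
cv2.imwrite("pics/c.png",cv2.resize(p,None,fx=4,fy=4,interpolation=cv2.INTER_CUBIC))
```

```text
(no output)
```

View pics/c.png

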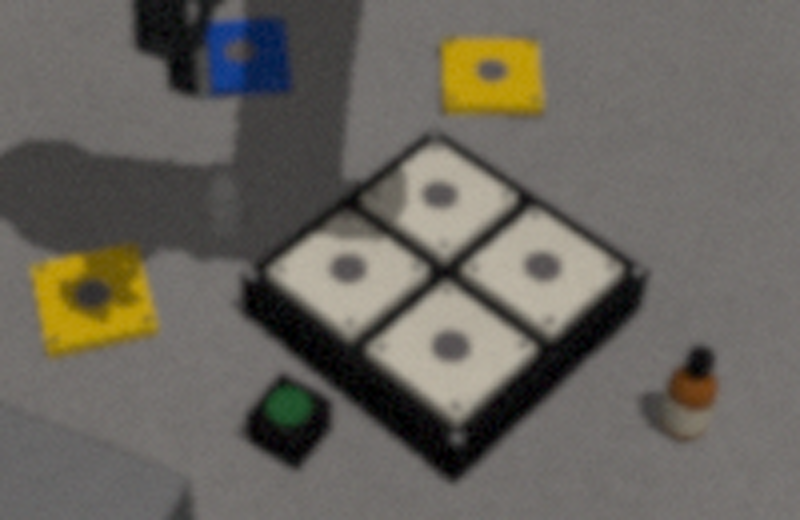

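View pics/side.png

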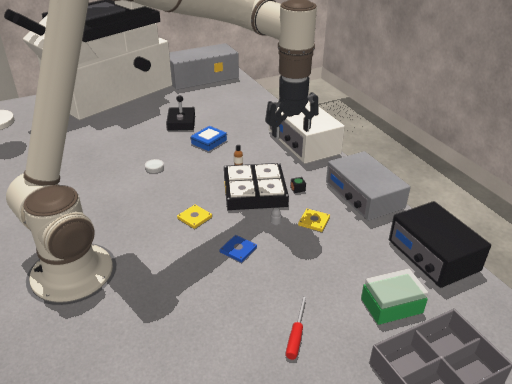

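The close crop shows four white discs at crop pixels (440,195), (348,268), (543,266) and (451,346). The oil bottle is on the +y side (685,400) and the filter cube on the +x side (290,415). The faint steel objective is on the -y side (222,185). The side view agrees, with the magazine at about (256,186).

Run:
```python
from h import *
px=np.array([[440,195],[348,268],[543,266],[451,346]])/4+[180-.4,150-.4]
loc=np.array([[-43,-43],[43,-43],[-43,43],[43,43]])  # cover2,4,1,3
W=np.array([ray_pt("scene",*q,46) for q in px])[:,:2]
print(W.round(1))
c=W.mean(0);A=loc.T@(W-c);th=np.arctan2(A[0,1]-A[1,0],A[0,0]+A[1,1]);R=np.array([[np.cos(th),-np.sin(th)],[np.sin(th),np.cos(th)]])
print("c",c,"yaw",th,"resid",(W-c-loc@R.T).round(1).tolist())
ce=c+loc@R.T
print("centres 2,4,1,3",ce.round(1).tolist(), "side px",proj("side",np.c_[ce,[46]*4]).round(1).tolist())
for n,q in dict(bottle=(180+685/4,150+430/4),cube=(180+290/4,150+455/4),obj=(180+222/4,150+225/4)).items(): print(n,(R.T@(ray_pt("scene",*q,0)[:2]-c)).round())
s=cv2.imread("pics/side.png")[150:230,210:340]
cv2.imwrite("pics/sc.png",cv2.resize(s,None,fx=6,fy=6,interpolation=cv2.INTER_CUBIC))
```

```text
[[520.7  88.3]
 [600.8  57.8]
 [550.5 168.7]
 [631.1 138.1]]
c [575.77674973 113.1967633 ] yaw -0.36082778390364334 resid [[0.3, 0.2], [-0.0, -0.0], [-0.2, 0.1], [-0.1, -0.2]]
centres 2,4,1,3 [[520.4, 88.1], [600.8, 57.8], [550.7, 168.6], [631.2, 138.2]] side px [[243.0, 186.4], [271.6, 184.9], [240.8, 170.6], [268.2, 169.2]]
bottle [-36. 166.]
cube [144.   8.]
obj [  49. -155.]
```

View pics/sc.png

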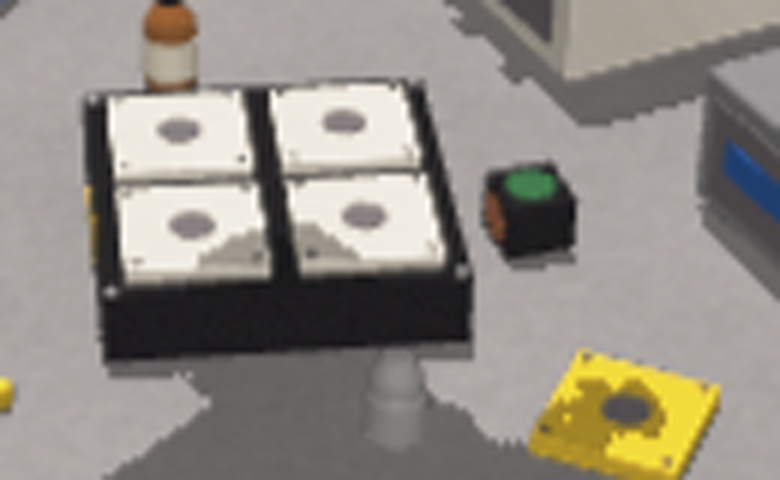

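The magazine fit is good: centre (575.8, 113.2), yaw -0.361, residuals 0.3 mm or less, and the side view agrees to about 1 px. I'll shut the gripper, go above the outer edge of cover_2 and turn to line up with the magazine.

Call:
send_rows --steps '[[[-1.2, 2.3, 2.0, 0, 0], [-1.2, 2.3, 2.0, 0, 0], [-1.2, 2.3, 2.0, 0, 0], [-1.2, 2.3, 2.0, 0, 0], [-1.2, 2.3, 2.0, 0, 0], [0, 0, 2.0, 0.12, 0], [0, 0, 2.0, 0.12, 0], [0, 0, 0, 0.121, 0], [0, 0, 0, 0, 0]]]'

```text
clock: 0.85
position: [501.8, 60.3, 81.8]
ee_rot: [-0.561, 0.828, 0.0, -0.003]
contact_force: [0.5, 1.1, 1.4]
gripper_width: 0.2
```

```bash
cat > st.py <<'E'
from h import *
from scipy.spatial.transform import Rotation as Ro
s=arm.read_state();p=s["position"];M=Ro.from_quat(s["ee_rot"]).as_matrix()
c=np.array([575.8,113.2]);th=-.361;R=np.array([[np.cos(th),-np.sin(th)],[np.sin(th),np.cos(th)]])
print("t",s["clock"],"mag xy",(R.T@(p[:2]-c)).round(1),"z",p[2].round(1),"F",s["contact_force"].round(1),"w",round(s["gripper_width"],1))
print("tool axes in mag\n",(np.block([[R.T,np.zeros((2,1))],[np.zeros((1,2)),1]])@M).round(3))
E
python3 st.py
```

```text
t 0.85 mag xy [-50.5 -75.7] z 81.8 F [0.5 1.1 1.4] w 0.2
tool axes in mag
 [[-0.018 -1.    -0.004]
 [-1.     0.019 -0.004]
 [ 0.004  0.004 -1.   ]]
```

Call:
send_rows --steps '[[[-0.1, -0.7, 1.0, -0.018, 0], [0, 0, 1.0, 0, 0], [0, 0, 0.8, 0, 0], [0, 0, 0, 0, 0]]]'

```text
clock: 1.18
position: [508.4, 58.5, 52.2]
ee_rot: [-0.572, 0.82, 0.001, -0.003]
contact_force: [-0.1, -0.5, -0.9]
gripper_width: 0.1
```

```bash
python3 st.py
```

```text
t 1.1833 mag xy [-43.7 -74.9] z 52.2 F [-0.1 -0.5 -0.9] w 0.1
tool axes in mag
 [[ 0.009 -1.    -0.004]
 [-1.    -0.009 -0.004]
 [ 0.004  0.004 -1.   ]]
```

Call:
send_rows --steps '[[[0, 0, 0.2, 0, 0]]]'

```text
clock: 1.27
position: [508.5, 58.5, 50.1]
ee_rot: [-0.573, 0.82, 0.0, -0.003]
contact_force: [-0.0, -0.3, 0.0]
gripper_width: -0.2
```

Call:
send_rows --steps '[[[0, 0, 0.15, 0, 0]]]'

```text
clock: 1.35
position: [508.4, 58.4, 48.5]
ee_rot: [-0.573, 0.82, 0.0, -0.003]
contact_force: [0.6, -0.4, 0.1]
gripper_width: 0.1
```

Call:
send_rows --steps '[[[0, 0, 0.15, 0, 0]]]'

```text
clock: 1.43
position: [508.5, 58.5, 47.1]
ee_rot: [-0.573, 0.82, 0.0, -0.003]
contact_force: [0.4, 0.0, -0.8]
gripper_width: 0.1
```

Call:
send_rows --steps '[[[0, 0, 0.15, 0, 0]]]'

```text
clock: 1.52
position: [508.6, 58.6, 45.8]
ee_rot: [-0.573, 0.82, 0.0, -0.002]
contact_force: [-1.3, 0.2, 0.8]
gripper_width: -0.2
```

Call:
send_rows --steps '[[[0, 0, 0.1, 0, 0]]]'

```text
clock: 1.6
position: [508.7, 58.5, 45.0]
ee_rot: [-0.573, 0.82, 0.0, -0.002]
contact_force: [-0.3, 0.3, 0.4]
gripper_width: -0.0
```

Call:
send_rows --steps '[[[0, 0, 0.1, 0, 0]]]'

```text
clock: 1.68
position: [508.6, 58.4, 44.1]
ee_rot: [-0.573, 0.819, 0.0, -0.002]
contact_force: [-0.8, -0.8, 0.3]
gripper_width: -0.3
```

Call:
send_rows --steps '[[[0, 0, 0.1, 0, 0]]]'

```text
clock: 1.77
position: [508.7, 58.3, 43.6]
ee_rot: [-0.573, 0.819, 0.0, -0.002]
contact_force: [-1.9, -0.7, 8.3]
gripper_width: 0.2
```

```bash
python3 - <<'E'
from h import *
p,_=optics.get_image("side");q,_=optics.get_image("scene")
a=cv2.resize(p[140:220,210:310],None,fx=4,fy=4,interpolation=cv2.INTER_CUBIC)
b=cv2.resize(q[170:270,240:340],None,fx=4,fy=4,interpolation=cv2.INTER_CUBIC)
a=cv2.copyMakeBorder(a,0,80,0,0,cv2.BORDER_CONSTANT)
cv2.imwrite("pics/t1.png",np.hstack([a,b]))
E
python3 st.py
```

```text
t 1.8667 mag xy [-43.4 -75. ] z 43.7 F [-2.9 -1.5  4.3] w 0.0
tool axes in mag
 [[ 0.011 -1.    -0.003]
 [-1.    -0.011 -0.004]
 [ 0.004  0.003 -1.   ]]
```

View pics/t1.png

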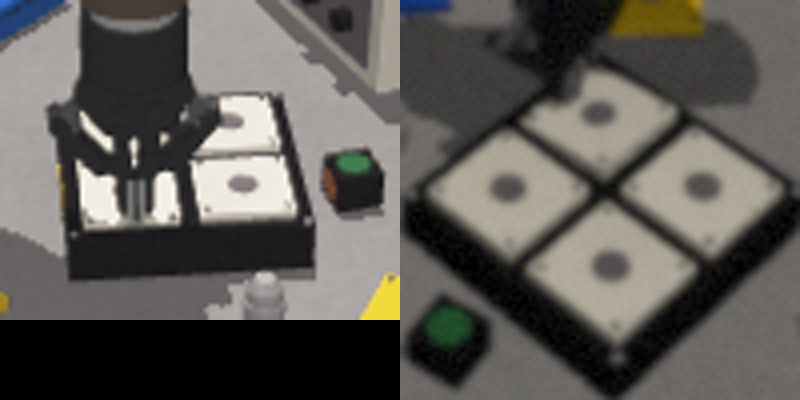

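At 43.7 mm there is firm resistance and no clear tilt in the picture (finger at (135,195) on the near edge of cover_2). I'll probe the next cover the same way and compare.

Call:
send_rows --steps '[[[0, 0, -1.2, 0, 0], [0, -2.2, 0, 0.01, 0], [0, -2.2, 0, 0, 0], [0, -2.2, 0, 0, 0], [0, -2.0, 0, 0, 0], [0, 0, 0, 0, 0], [0, 0, 0.4, 0, 0], [0, 0, 0.4, 0, 0]]]'

```text
clock: 2.53
position: [593.1, 28.0, 48.7]
ee_rot: [-0.57, 0.822, -0.0, 0.0]
contact_force: [-0.4, 0.1, 0.5]
gripper_width: -0.1
```

```bash
python3 st.py
```

```text
t 2.5333 mag xy [ 46.3 -73.6] z 48.7 F [-0.4  0.1  0.5] w -0.1
tool axes in mag
 [[ 0.002 -1.     0.001]
 [-1.    -0.002  0.   ]
 [-0.    -0.001 -1.   ]]
```

Call:
send_rows --steps '[[[0.1, 0.25, 0.15, 0, 0]]]'

```text
clock: 2.62
position: [589.7, 28.0, 46.3]
ee_rot: [-0.569, 0.822, -0.0, -0.0]
contact_force: [0.1, 0.2, 0.8]
gripper_width: 0.1
```

Call:
send_rows --steps '[[[0, 0, 0.1, 0, 0]]]'

```text
clock: 2.7
position: [589.6, 28.0, 46.1]
ee_rot: [-0.57, 0.822, -0.001, 0.0]
contact_force: [-2.3, -0.2, 13.0]
gripper_width: -0.1
```

Call:
send_rows --steps '[[[0, 0, 0.07, 0, 0]]]'

```text
clock: 2.78
position: [589.5, 28.2, 46.1]
ee_rot: [-0.571, 0.821, -0.001, 0.0]
contact_force: [0.6, -2.2, 2.5]
gripper_width: -0.2
```

Call:
send_rows --steps '[[[0, 0, 0.07, 0, 0]]]'

```text
clock: 2.87
position: [589.4, 28.2, 46.2]
ee_rot: [-0.571, 0.821, -0.002, 0.001]
contact_force: [1.7, -1.9, 2.6]
gripper_width: 0.1
```

Call:
send_rows --steps '[[[0, 0, 0.07, 0, 0]]]'

```text
clock: 2.95
position: [589.4, 28.2, 46.1]
ee_rot: [-0.571, 0.821, -0.002, 0.001]
contact_force: [0.8, -2.1, 4.7]
gripper_width: 0.1
```

Cover_4 is firm at 46.1 mm, while cover_2 gave about 2.4 mm at under 1 N. I'll rock cover_2 again in gentle steps to confirm.

Call:
send_rows --steps '[[[0, 0, -1.0, 0, 0], [0, 2.2, 0, 0, 0], [0, 2.2, 0, 0, 0], [0, 2.2, 0, 0, 0], [0, 1.9, 0, 0, 0], [0, 0, 0, 0, 0], [0, 0, 0.3, 0, 0], [0, 0, 0.3, 0, 0], [0, 0, 0, 0, 0]]]'

```text
clock: 3.7
position: [503.1, 59.9, 50.5]
ee_rot: [-0.571, 0.821, -0.0, -0.0]
contact_force: [-0.2, 0.6, -0.2]
gripper_width: -0.0
```

```bash
python3 st.py
```

```text
t 3.7 mag xy [-49.2 -75.5] z 50.5 F [-0.2  0.6 -0.2] w -0.0
tool axes in mag
 [[ 0.005 -1.    -0.   ]
 [-1.    -0.005 -0.   ]
 [ 0.     0.    -1.   ]]
```

Call:
send_rows --steps '[[[-0.1, -0.55, 0.2, 0, 0], [0, 0, 0, 0, 0]]]'

```text
clock: 3.87
position: [510.2, 58.8, 48.1]
ee_rot: [-0.571, 0.821, -0.0, 0.0]
contact_force: [0.7, 0.4, -0.9]
gripper_width: 0.1
```

Call:
send_rows --steps '[[[0, 0, 0.2, 0, 0]]]'

```text
clock: 3.95
position: [511.1, 58.7, 46.0]
ee_rot: [-0.57, 0.821, -0.0, 0.0]
contact_force: [-0.2, 1.3, 0.7]
gripper_width: -0.1
```

Call:
send_rows --steps '[[[0, 0, 0.1, 0, 0]]]'

```text
clock: 4.03
position: [511.4, 58.3, 44.6]
ee_rot: [-0.57, 0.822, -0.0, -0.0]
contact_force: [-0.6, -0.2, 0.2]
gripper_width: -0.2
```

Call:
send_rows --steps '[[[0, 0, 0.1, 0, 0]]]'

```text
clock: 4.12
position: [511.5, 58.0, 43.5]
ee_rot: [-0.57, 0.822, -0.0, -0.0]
contact_force: [-3.8, 1.8, 12.6]
gripper_width: 0.1
```

Call:
send_rows --steps '[[[0, 0, 0.07, 0, 0]]]'

```text
clock: 4.2
position: [511.5, 58.0, 43.5]
ee_rot: [-0.57, 0.822, -0.0, -0.001]
contact_force: [-4.5, 1.5, 12.9]
gripper_width: -0.2
```

```bash
cat > pl.py <<'E'
from h import *
from st import R,c
# plane fit of each cover top from scene depth, in magazine frame
p,d=optics.get_image("scene")
def fit(d):
    C=optics.get_calibration("scene");K=np.array(C["K"]);Rc=cv2.Rodrigues(np.array(C["rvec"],float))[0];t=np.array(C["tvec"],float).ravel()
    v,u=np.mgrid[170:275,235:345];z=d[170:275,235:345].astype(float)
    P=(np.stack([(u-K[0,2])/K[0,0]*z,(v-K[1,2])/K[1,1]*z,z],-1).reshape(-1,3)-t)@Rc
    P=np.c_[(P[:,:2]-c)@R,P[:,2]]
    for n,(x,y) in {1:(-43,43),2:(-43,-43),3:(43,43),4:(43,-43)}.items():
        L=P-[x,y,0];m=(abs(L[:,0])<31)&(abs(L[:,1])<31)&(abs(L[:,2]-45)<9);L=L[m]
        a=np.linalg.lstsq(np.c_[L[:,:2],np.ones(len(L))],L[:,2],rcond=None)[0]
        print(n,len(L),"slope",a[:2].round(3),"z",a[2].round(1))
print("start");fit(np.load("d.npy"));print("now");fit(d)
E
python3 pl.py
```

```text
t 4.2 mag xy [-40.6 -74.4] z 43.5 F [-4.5  1.5 12.9] w -0.2
tool axes in mag
 [[ 0.003 -1.    -0.001]
 [-1.    -0.003 -0.001]
 [ 0.001  0.001 -1.   ]]
start
1 477 slope [-0.003  0.01 ] z 43.5
2 423 slope [ 0.003 -0.002] z 43.6
3 544 slope [ 0.002 -0.003] z 43.6
4 473 slope [ 0.    -0.001] z 43.6
now
1 473 slope [ 0.002 -0.008] z 43.8
2 390 slope [0.008 0.097] z 44.7
3 542 slope [0.    0.001] z 43.8
4 470 slope [ 0.004 -0.002] z 43.8
```

The depth fit shows cover_2 tilted 0.097 rad and the others level, so cover_2 is the loose one. I'll lift and move to its middle.

Call:
send_rows --steps '[[[0, 0, -1.2, 0, 0], [-1.5, 0.2, 0, 0, 0], [-1.5, 0, 0, 0, 0], [0, 0, 0, 0, 0], [0, 0, 0.4, 0, 0], [0, 0, 0, 0, 0]]]'

```text
clock: 4.75
position: [521.4, 90.2, 50.8]
ee_rot: [-0.57, 0.822, 0.0, -0.0]
contact_force: [0.3, 0.5, -1.2]
gripper_width: 0.0
```

```bash
python3 pl.py
```

```text
t 4.75 mag xy [-42.8 -40.8] z 50.8 F [ 0.3  0.5 -1.2] w 0.0
tool axes in mag
 [[ 0.003 -1.    -0.001]
 [-1.    -0.003 -0.   ]
 [ 0.     0.001 -1.   ]]
start
1 477 slope [-0.003  0.01 ] z 43.5
2 423 slope [ 0.003 -0.002] z 43.6
3 544 slope [ 0.002 -0.003] z 43.6
4 473 slope [ 0.    -0.001] z 43.6
now
1 477 slope [-0.004  0.001] z 43.7
2 292 slope [0.007 0.008] z 43.6
3 548 slope [ 0.    -0.004] z 43.8
4 471 slope [-0.     0.005] z 43.7
```

Cover_2 sprang back level. I'll correct y by 2 mm and press to 42 mm.

Call:
send_rows --steps '[[[0.2, 0, 0.2, 0, 0], [0, 0, 0.2, 0, 0], [0, 0, 0.1, 0, 0], [0, 0, 0.1, 0, 0]]]'

```text
clock: 5.13
position: [520.5, 87.5, 44.8]
ee_rot: [-0.57, 0.822, -0.0, -0.001]
contact_force: [-2.3, 1.9, 6.9]
gripper_width: -0.4
```

Call:
send_rows --steps '[[[0, 0, 0.15, 0, 0], [0, 0, 0.15, 0, 0]]]'

```text
clock: 5.3
position: [520.5, 87.5, 43.2]
ee_rot: [-0.57, 0.822, -0.0, -0.0]
contact_force: [-2.7, 0.4, 7.4]
gripper_width: -0.0
```

Call:
send_rows --steps '[[[0, 0, 0.15, 0, 0], [0, 0, 0.15, 0, 0]]]'

```text
clock: 5.47
position: [520.3, 87.6, 42.1]
ee_rot: [-0.57, 0.822, 0.0, -0.0]
contact_force: [-4.7, 2.0, 14.2]
gripper_width: 0.1
```

Call:
send_rows --steps '[[[0, 0, 0.2, 0, 0], [0, 0, 0.25, 0, 0], [0, 0, 0.25, 0, 0]]]'

```text
clock: 5.72
position: [520.3, 87.6, 42.0]
ee_rot: [-0.571, 0.821, -0.001, 0.0]
contact_force: [-7.0, 2.8, 18.2]
gripper_width: 0.1
```

Call:
send_rows --steps '[[[0, 0, -0.5, 0, 0], [0, 0, -1.5, 0, 0], [0, 0, -2.5, 0, 0], [0, 0, -2.5, 0, 0], [0, 0, 0, 0, 0]]]'

```text
clock: 6.13
position: [519.0, 86.1, 114.5]
ee_rot: [-0.57, 0.822, -0.0, -0.001]
contact_force: [1.0, -0.0, -0.0]
gripper_width: -0.1
```

```bash
python3 pl.py
```

```text
t 6.1333 mag xy [-43.5 -45.4] z 114.5 F [ 1. -0. -0.] w -0.1
tool axes in mag
 [[ 0.003 -1.    -0.001]
 [-1.    -0.003 -0.003]
 [ 0.003  0.001 -1.   ]]
start
1 477 slope [-0.003  0.01 ] z 43.5
2 423 slope [ 0.003 -0.002] z 43.6
3 544 slope [ 0.002 -0.003] z 43.6
4 473 slope [ 0.    -0.001] z 43.6
now
1 469 slope [ 0.002 -0.004] z 43.7
2 418 slope [ 0.004 -0.   ] z 39.6
3 541 slope [0.004 0.004] z 43.7
4 473 slope [-0.004  0.003] z 43.7
```

Cover_2 is now level and 4.1 mm lower. I'll make one light edge press to confirm it no longer rocks.

Call:
send_rows --steps '[[[1.4, 0, 2.5, 0, 0], [1.3, 0, 2.5, 0, 0], [0, 0, 1.5, 0, 0], [0, 0, 0, 0, 0]]]'

```text
clock: 6.52
position: [507.5, 59.2, 45.1]
ee_rot: [-0.569, 0.822, 0.0, -0.001]
contact_force: [-0.2, -0.4, 0.3]
gripper_width: 0.3
```

Call:
send_rows --steps '[[[0, 0, 0.3, 0, 0]]]'

```text
clock: 6.6
position: [507.2, 58.7, 41.7]
ee_rot: [-0.569, 0.822, 0.0, -0.002]
contact_force: [-9.0, 2.4, 55.8]
gripper_width: 0.1
```

Call:
send_rows --steps '[[[0, 0, 0.1, 0, 0]]]'

```text
clock: 6.68
position: [507.3, 58.7, 42.0]
ee_rot: [-0.569, 0.822, 0.0, -0.003]
contact_force: [-6.6, 1.7, 19.7]
gripper_width: -0.0
```

It stands firm at 42.0 mm under 20 N at the edge. I'll retract and make a final check.

Call:
send_rows --steps '[[[0, 0, -0.5, 0, 0], [0, 0, -2.0, 0, 0], [0, 0, -3.0, 0, 0], [0, 0, -3.5, 0, 0], [0, 0, -3.5, 0, 0], [0, 0, 0, 0, 0], [0, 0, 0, 0, 0]]]'

```text
clock: 7.27
position: [509.2, 60.3, 175.6]
ee_rot: [-0.57, 0.822, -0.0, -0.001]
contact_force: [-0.2, -0.7, -1.6]
gripper_width: 0.2
```

```bash
python3 pl.py
python3 - <<'E'
from h import *
cv2.imwrite("pics/end.png",optics.get_image("scene")[0])
E
```

```text
t 7.2667 mag xy [-43.6 -73.1] z 175.6 F [-0.2 -0.7 -1.6] w 0.2
tool axes in mag
 [[ 0.003 -1.    -0.001]
 [-1.    -0.003 -0.003]
 [ 0.003  0.001 -1.   ]]
start
1 477 slope [-0.003  0.01 ] z 43.5
2 423 slope [ 0.003 -0.002] z 43.6
3 544 slope [ 0.002 -0.003] z 43.6
4 473 slope [ 0.    -0.001] z 43.6
now
1 480 slope [-0.003  0.006] z 43.6
2 414 slope [0.001 0.006] z 39.7
3 537 slope [0.006 0.005] z 43.7
4 467 slope [-0.001  0.001] z 43.7
```

View pics/end.png

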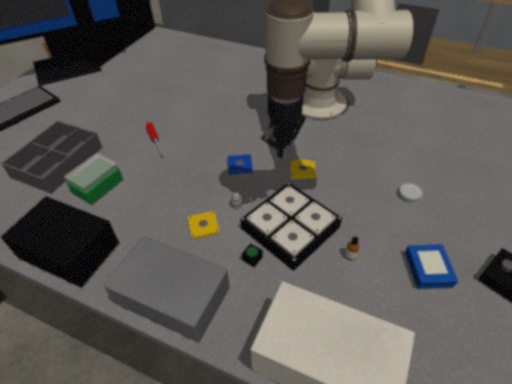

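The final picture shows all four covers in place, the bystanders where they were (bottle (352,248), cube (252,255), objective (237,200)), and the gripper clear of everything.

```bash
python3 -c "from bench import job; print(job.job_done())"
```

```text
the job is handed in; nothing more can be done
None
```

The loose cover was cover_2 (the -x -y bay). It is now pressed fully home, and I've handed the job in at about 7.3 s of the 48 s.

- **Finding it:** Pressed at its outer edge, cover_2 gave about 2.4 mm, and the depth fit showed it tilting about 0.097 rad. Cover_4 was firm at 46.1 mm. I did not press covers 1 and 3; they measured level throughout.
- **Pressing it in:** I pressed the middle down to a hard stop at 42.0 mm, with 18 N at the end.
- **Last checks:** Cover_2 sits about 4 mm lower than before and level within 0.01 rad. It held firm at 42.0 mm under a 20 N edge press. The other covers are unchanged, and no bystander shows any movement in the final picture.
- **Off plan:** That last edge press came down too fast, with a brief 56 N reading at the wrist from the fingertip. The wrist limit is 120 N, and the cover was level afterwards.
- **Disagreement:** The depth heights read about 2.4 mm too low overall, so I used them only for comparison.

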